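Measure out three portions with the crank dispenser

ROBOT

A 7-joint arm with a two-finger parallel gripper is mounted at the origin on the work surface. World frame = base frame: x ahead of the robot, y to its left, z up, the work surface at z = 0. Lengths are in m, angles in rad, forces in N, time in s.
With the tool pointing down it reaches from about 0.4 to 0.85 m from the base axis. Payload 10.4 kg.
Tool frame: the origin (TCP) lies on the centre line of the jaws, within the pads' length; the fingertips stand 17 mm ahead of it and the grasp point (between the pads) lies 2 mm behind it; z points along the fingers, y is the line along which they close (so a half turn about z gives the same grasp; the last joint's range is limited). The gripper opens to 85 mm and grips with 20 to 120 N. Pads are 22 mm wide; open, the fingers measure 114 mm over their backs; the gripper's body (76 mm by 85 mm) begins 54 mm behind the grasp point. The pads swing forward as they close: fully open they stand 13 mm farther back than shut.
Start: joints at [-0.023, 0.332, -0.065, 1.46, 0.022, 1.35, -0.088], TCP at [0.625, 0, 0.248] pointing down, gripper open.
Joint ranges: [-2.6, 2.6], [-0.5, 2.12], [-1.47, 1.34], [0.16, 2.42], [-1.27, 4.41], [0.06, 2.06], [-2.6, 2.6]. Speed limits (rad/s): [2.22, 2.22, 2.79, 2.79, 3.14, 3.14, 3.14].

INTERFACE

Orientations are given as a unit quaternion [x, y, z, w].
In Python, from workcell import sensors, imaging, order, spotter gives the robot as it stands. The module is installed in compiled form; this text tells all that it offers.
- The arm moves only by the shell command python3 -m inch 'ROWS' [FORCE]. ROWS is JSON, a list that holds one entry, the list of rows, each a list of 7 numbers: the shift along the tool's x, y, z in m, then the turn, a rotation vector about the tool's x, y, z in rad, then the closure, from -1 (fully open) to 1 (shut). In form: [[[x, y, z, ax, ay, az, hand], ...]]. A call has 1 to 10 rows; each row is the pose to reach, as a shift and turn from the pose commanded when the call began, along the tool's axes at that moment; what a row does not reach only later rows make up. A row lasts 1/10 s, in which the tool goes at most 50 mm and 8.59 degrees, less where a joint would pass 70% of its speed; a pose out of reach is approached as far as the arm can. A call with a gripper value outside its range is refused whole. The fingers move at their own pace and stop on an object; FORCE is the grip in N (left out, the last holds). Time passes only in rows, so rows that repeat a pose let the fingers close. It gives the time, the measured TCP pose, the force, the opening and the grip force at its end, in the units of the state.
- sensors.get_obs(): the state, without advancing time (a new reading comes with each control period).
- imaging.camera(name): name is "scene" or "side" or "wrist"; returns the picture (384x512x3 uint8, blue, green, red); there is no depth.
- imaging.calibration(name): a dict with "mtx" (3x3 intrinsics, pixels), "D" ([k1, k2, p1, p2, k3] as OpenCV has them; the pictures are not rectified), "R" (3x3) and "t" (3): a world point X has camera coordinates R X + t; the wrist camera has in their place "tool_from_camera" (4x4, takes a point from camera to tool coordinates, whose origin is the TCP and whose axes are the flange's). Camera axes: x right, y down, z forward; pixel columns grow to the right and rows downward; lengths in m; the calibration is good to about 2 mm. A picture is of the moment at which its call begins: read the wrist's pose just before it. calibration takes no time and is no camera call.
- order.hand_in(): hands the job in; it is judged then, once.
Trained networks look in the newest picture that a camera, given by its name, has taken for a name from the list of things; names that differ only in an ending like _2 or _b are one class to them, and where a whole thing is asked for, a point or a joint stands for the part that bears it (a point fixed in the world has none). Each returns a list of dicts, best first, with "conf" (0 to 1); they miss things now and then, are a little off and sometimes report something else, mostly with a low value. They report only what shows in the picture. A call takes as long as a camera call.
- spotter.look_for(label, camera): "pixel" ([column, row] in pixels, amid what is visible of it).
The state is a dict: "clock": time; "joint_pos": joint angles; "joint_velocities": joint speeds; "tau": joint torques, N m; "position": TCP position; "ee_rot": TCP orientation; "ft_force": force on the tool from outside, world axes, zero at the start; "torque": the same for the moment, N m; "grip_width": opening from 0.0 (shut) to 1.0 (fully open); "grasp_force": force on a finger pad.
Only numpy, scipy, OpenCV 4.12 (cv2) and the standard library are available. Lean on these libraries where they do the work, as an engineer would, in place of code of your own. Each camera call takes 0.05 s, during which the arm holds its last target. There are 200 camera calls.

TASK

Measure out three portions of grain: first guide the dispenser's feed lever through its zigzag gate, out of the shut slot and fully into the open slot at the other end. Then turn the crank clockwise exactly three full turns, stopping with its grip back where it started, neither short of that nor wound past it, and let go. Do not turn the crank before the lever is open, leave the lever open, and leave the bowl and the other things on the counter undisturbed.

Things in the scene. Friction and masses are not known exactly. Their poses are not given: they have to be found in the camera images.
- dispenser: Grain dispenser, fixed, 440 x 200 x 465 mm high. Origin on the counter under the crank's middle; +x to its back, -x to its front, z up. In own x (mm): a low grey base, 35 high, 180 wide, -250 to 190, with the gate block in front; a grey wedge from -85 to 85, 170 wide, its top rising to the back at 35 degrees (70 to 190 high), with the crank; behind it a neck with the white hopper.
- hopper_edge (a point): Middle of the lower front edge of the hopper, a box 160 mm deep (dispenser x 30 to 190), 200 mm wide, 130 mm high, its underside 304 mm above the counter. It overhangs the upper part of the crank's circle, so the hand must come in leaning, along the crank's axis. Under it a neck from x 100 to 180; on the +y side a steel chute over the bowl.
- gate: Steel gate block, 70 x 115 mm, top 61 mm above the counter. Origin on its top at the shut end; axes as the dispenser's. Its 14 mm wide channel runs in own x, y (mm): shut end (0, 0), (0, 25), (30, 25), (30, 50), (0, 50), open slot's end (0, 75). These are stem centres; the 8 mm stem has 3 mm play each side, solid walls stop it elsewhere. Block spans x -20 to 50, y -20 to 95.
- lever_knob (a point): Centre of the feed lever's upright black knob: a cylinder 22 mm across and 30 mm tall on an 8 mm stem, the knob's centre 37 mm (its foot 22 mm) above the gate block's top. The lever stays upright while it moves; it slides stiffly (about 1 N) and stays where it is left.
- lever_along (a joint): Feed lever's position along the gate's own y, m: 0 at the shut end, 0.075 at the open end.
- lever_across (a joint): Feed lever's position along the gate's own x, m: 0 in the column of the shut and open slots, 0.030 in the middle column.
- crank_face: Steel plate 190 x 150 mm on the sloping top of the wedge. Origin on the plate's surface on the crank's axis, about 131 mm above the counter; its z is the crank's axis, square out of the plate (35 degrees from vertical, leaning to the dispenser's front), its x runs straight up the slope, its y is level and is the dispenser's y.
- crank_knob (a point): Centre of the crank's black grip: a cylinder 24 mm across, 40 mm long, parallel to the crank's axis, 55 mm from it and 51 mm out from the plate; the flat steel arm under it ends 26 mm out, its 28 mm wide hub 30 mm out. The grip spins freely on its pin, so it can be held firmly without turning the hand.
- crank (a joint): Crank's angle, rad, counted over turns (6.283 each). At 0 the arm points up the slope (crank_face +x); it grows clockwise as seen by someone looking onto the plate: the grip is at crank_face (55 cos q, -55 sin q) mm. It starts anywhere from -2.6 to 2.6, turns against about 0.08 N m of friction and stays where it is left.
- bowl: Loose steel bowl 110 mm wide, 50 mm high, under the chute; origin under its foot, z up.
- tumbler: Loose steel tumbler 68 mm wide, 90 mm high, beside the dispenser; origin under its foot.
- spice_jar: Loose glass jar with steel cap, 54 mm wide, 85 mm high, beside the dispenser's front; origin under its foot.
- pickle_jar: Loose white jar with a yellow cap, 76 mm wide, 110 mm high; origin under its foot.
- mug: Loose white mug, 80 mm wide, 90 mm high; origin under its foot.
- tub: Loose clear tub with a green cap, 90 mm wide, 75 mm high; origin under its foot.
- spoon: Loose steel spoon lying on the counter, 180 mm long; origin at its middle.

How it is judged:
On the way, in this order (a step that is already met when the one before it is completed fails the run):
1. the feed lever is fully in the open slot (value of joint lever_along above 0.068 m and value of joint lever_across below 0.006 m), for 0.2 s.
2. the crank has made three full clockwise turns and its grip is back where it started (value of joint crank between 15.95 and 21.75 rad and distance of crank_knob from where it was at the start of the episode below 0.016 m), for 0.2 s.
At the end, for the whole second after the job is handed in: The feed lever stands in the open slot (within 7 mm of its end), the crank has been turned clockwise three full turns in all and rests with its grip within 16 mm of where it started, and the crank is at rest (all of step 1 and all of step 2 and velocity of joint crank between -0.1 and 0.1 rad/s); the robot touches nothing.
It fails at once if the crank is turned (its grip moved over 25 mm) while the feed lever is not in the open slot (distance of crank_knob from where it was at the start of the episode above 0.025 m and not (value of joint lever_along above 0.064 m and value of joint lever_across below 0.008 m)).
It fails at once if the crank is wound well past the third turn (value of joint crank above 22 rad).
It fails at once if a bystander (bowl, tumbler, jar, mug, tub or spoon) is moved more than 30 mm (distance of any of bowl, tumbler, spice_jar, pickle_jar, mug, tub, spoon from where it was at the start of the episode above 0.03 m).
It fails at once if a standing bystander is tipped over (angle between any of bowl, tumbler, spice_jar, pickle_jar, mug, tub's own z axis and vertical above 0.5 rad).
It also fails if it takes over 72 s, if anything falls off the work surface, if the arm or the gripper's body presses on something with over 40 N, if the wrist force passes 120 N, or if a joint passes its speed limit or range.

## Working session

There is one attempt and no reset: what is moved stays moved. The work goes in short steps, Python scripts to look and compute and a shell command to move; the robot and the scene stay as the last step left them, time stands still between calls to the robot, and variables do not carry over. Pictures are saved under pics/ and viewed, at most 10 in all, crops included, and the job is handed in when it is done.

```bash
mkdir -p pics; cat > h.py <<'E'
import numpy as np, cv2
from workcell import sensors, imaging, order, spotter
from scipy.spatial.transform import Rotation as Ro
from scipy.optimize import least_squares
def snap(c,f=None):
    o=sensors.get_obs(); im=imaging.camera(c)
    if f: cv2.imwrite('pics/'+f,im)
    return o,im
def proj(c,X,o=None):
    k=imaging.calibration(c); X=np.atleast_2d(np.asarray(X,float))
    if c=='wrist':
        T=k['tool_from_camera']; T=np.array(T); q=Ro.from_quat(o['ee_rot']).as_matrix()
        Rw=q@T[:3,:3]; tw=q@T[:3,3]+np.array(o['position']); R=Rw.T; t=-R@tw
    else: R,t=np.array(k['R']),np.array(k['t'])
    return cv2.projectPoints(X,cv2.Rodrigues(R)[0],t.reshape(3,1),np.array(k['mtx']),np.array(k['D'],float))[0][:,0]
E
python3 - <<'E'
from h import *
ims=[]
for c in ['scene','side','wrist']:
    o,im=snap(c,c+'0.png'); 
    for n in ['dispenser','hopper_edge','gate','lever_knob','crank_face','crank_knob','bowl','tumbler','spice_jar','pickle_jar','mug','tub','spoon']:
        print(c,n,[(np.round(d['pixel']).tolist(),round(d['conf'],2)) for d in spotter.look_for(n,c)[:2]])
    k=imaging.calibration(c)
    if c!='wrist': print(-np.array(k['R']).T@k['t'])
print(o['position'],o['ee_rot'],o['clock'],imaging.calibration('wrist'))
E
```

```text
scene dispenser [([192.0, 195.0], 0.75)]
scene hopper_edge [([191.0, 196.0], 0.64), ([282.0, 191.0], 0.2)]
scene gate [([281.0, 210.0], 0.62)]
scene lever_knob []
scene crank_face [([226.0, 210.0], 0.81)]
scene crank_knob [([232.0, 208.0], 0.62)]
scene bowl [([200.0, 272.0], 0.79), ([282.0, 204.0], 0.71)]
scene tumbler [([238.0, 256.0], 0.77)]
scene spice_jar [([267.0, 170.0], 0.76)]
scene pickle_jar [([236.0, 212.0], 0.62)]
scene mug []
scene tub []
scene spoon [([177.0, 312.0], 0.56)]
[0.0268635  0.27462715 1.1387962 ]
side dispenser [([324.0, 168.0], 0.65)]
side hopper_edge [([325.0, 168.0], 0.6), ([144.0, 306.0], 0.39)]
side gate [([229.0, 214.0], 0.58)]
side lever_knob [([227.0, 226.0], 0.54), ([146.0, 304.0], 0.36)]
side crank_face [([285.0, 197.0], 0.81)]
side crank_knob []
side bowl [([231.0, 217.0], 0.47)]
side tumbler [([255.0, 157.0], 0.74)]
side spice_jar [([252.0, 259.0], 0.69)]
side pickle_jar [([145.0, 308.0], 0.66)]
side mug [([119.0, 258.0], 0.79)]
side tub [([183.0, 344.0], 0.68)]
side spoon []
[ 0.8663775  -0.29578677  1.28491319]
wrist dispenser [([206.0, 81.0], 0
[... 512 characters left out ...]
e-01 2.56471331e-05 2.48344557e-01] [7.07104764e-01 7.07108797e-01 4.37861011e-05 1.85849134e-05] 1.4 {'mtx': array([[280.28607215,   0.        , 253.49945419],
       [  0.        , 280.28607215, 193.21308272],
       [  0.        ,   0.        ,   1.        ]]), 'D': array([0.00949444, 0.        , 0.        , 0.        , 0.        ]), 'tool_from_camera': array([[-2.20531085e-04, -9.46469206e-01, -3.22794040e-01,
         8.42413115e-02],
       [ 9.99999969e-01, -1.70691818e-04, -1.82706374e-04,
         5.57674438e-04],
       [ 1.17827655e-04, -3.22794071e-01,  9.46469215e-01,
        -1.23901388e-01],
       [ 0.00000000e+00,  0.00000000e+00,  0.00000000e+00,
         1.00000000e+00]])}
```

View pics/scene0.png

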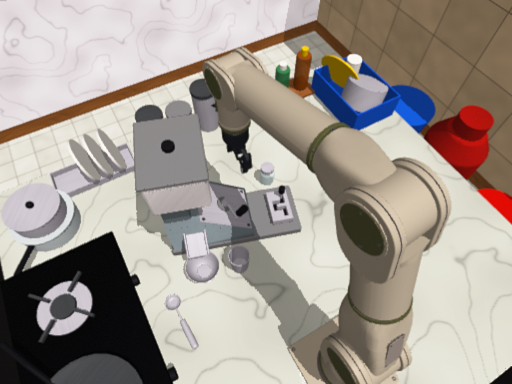

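View pics/side0.png

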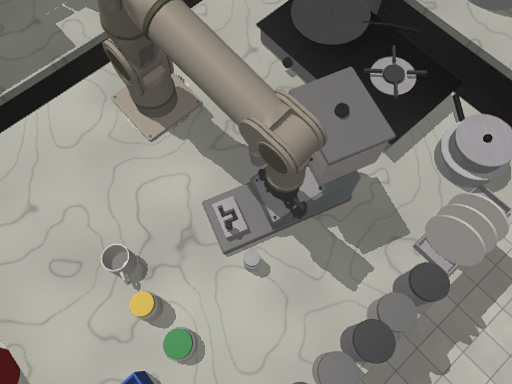

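Scene: dispenser in the middle (hopper 170,160; crank plate 226,208; gate 281,205), and the bowl (202,265) and tumbler (239,258) on one side. Side: gate (229,216), spice jar (252,259), with the gripper partly over the crank. Next I'll take a closer composite.

```bash
python3 - <<'E'
from h import *
s=cv2.imread('pics/scene0.png')[170:250,180:310]; d=cv2.imread('pics/side0.png')[160:270,190:350]; w=cv2.imread('pics/wrist0.png')
a=cv2.resize(s,None,fx=3,fy=3,interpolation=cv2.INTER_CUBIC); b=cv2.resize(d,None,fx=2.5,fy=2.5,interpolation=cv2.INTER_CUBIC)
out=np.zeros((600,800,3),np.uint8); out[:240,:390]=a; out[:275,400:800]=b; 
w2=cv2.resize(w[:,:],(427,320)); out[280:600,:427]=w2
cv2.imwrite('pics/comp.png',out)
E
```

```text
(no output)
```

View pics/comp.png

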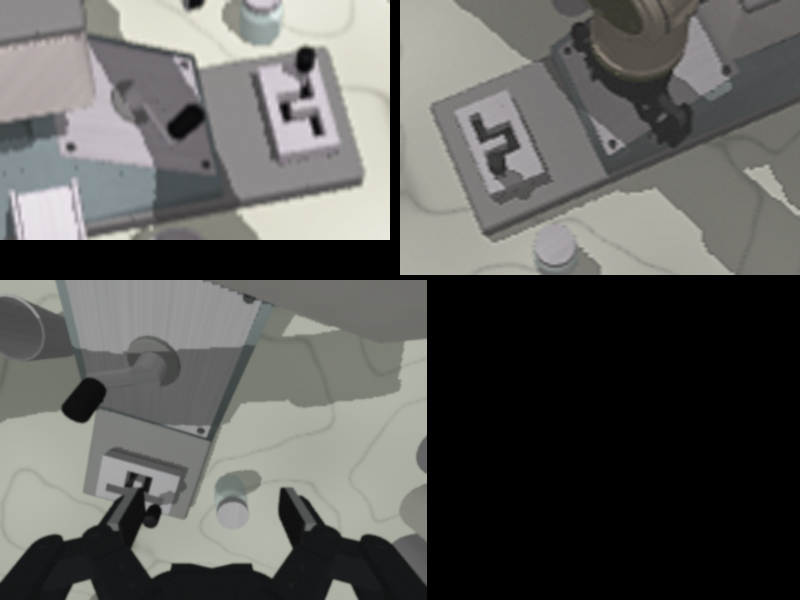

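```bash
cat > model.py <<'E'
from h import *
s,c=np.sin(np.radians(35)),np.cos(np.radians(35))
F=np.array([[c,0,-s],[0,1,0],[s,0,c]]) # crank face axes in dispenser
def W(p,X): return Ro.from_euler('z',p[2]).apply(np.atleast_2d(X))+[p[0],p[1],0]
def cf(v): return F@np.array(v)+[0,0,.131]
def grip(q,h=.051): return cf([.055*np.cos(q),-.055*np.sin(q),h])
def G(p,v): return [p[3]+v[0],p[4]+v[1],.061+v[2]]
E
python3 - <<'E'
from model import *
o=sensors.get_obs()
B=[-.25,-.09,.035];B2=[-.25,.09,.035]
obs=[('scene',lambda p:B,(289,186)),('scene',lambda p:B2,(300.5,229.5)),('scene',lambda p:G(p,(0,0,.037)),(281.7,190)),
('scene',lambda p:G(p,(.05,-.02,0)),(265.7,193.3)),('scene',lambda p:G(p,(.05,.095,0)),(272.3,222.3)),('scene',lambda p:G(p,(-.02,.095,0)),(292.7,219.3)),
('scene',lambda p:grip(p[5]),(242,210)),
('side',lambda p:B2,(202.8,201.2)),('side',lambda p:B,(224.8,251.2)),('side',lambda p:G(p,(0,0,.037)),(228.8,224)),
('side',lambda p:G(p,(-.02,.095,0)),(212.8,204)),('side',lambda p:G(p,(.05,.095,0)),(233.2,196)),('side',lambda p:G(p,(.05,-.02,0)),(248,232)),
('wrist',lambda p:grip(p[5]),(100.7,143.9)),('wrist',lambda p:cf([0,0,.03]),(186,102)),('wrist',lambda p:G(p,(0,0,.037)),(182,283)),
('wrist',lambda p:G(p,(.05,-.02,0)),(224,224)),('wrist',lambda p:G(p,(.05,.095,0)),(126,206)),('wrist',lambda p:cf([-.095,-.075,0]),(253,189))]
def res(p): return np.concatenate([proj(cc,W(p,f(p)),o)[0]-px for cc,f,px in obs])
best=None
for y in np.arange(-3,3.2,.7):
  for q in (-2,0,2):
    r=least_squares(res,[.6,.1,y,-.19,-.04,q],loss='soft_l1',f_scale=2)
    if best is None or r.cost<best.cost: best=r
p=best.x; print(best.cost,np.round(p,4)); print(np.round(res(p).reshape(-1,2),1).tolist())
np.save('p.npy',p)
for n,X in [('crank',cf([0,0,0])),('grip',grip(p[5])),('knob',G(p,(0,0,.037))),('open',G(p,(0,.075,.037))),('hopedge',[.03,0,.304]),('hopL',[.03,-.1,.304])]: print(n,np.round(W(p,X),4))
E
```

```text
Traceback (most recent call last):
  File "h.py", line 10, in proj
    k=imaging.calibration(c); X=np.atleast_2d(np.asarray(X,float))
ValueError: time passes only in moves, steps and waits
```

```bash
sed -i 's/^def proj/K={n:imaging.calibration(n) for n in ("scene","side","wrist")}\ndef proj/; s/k=imaging.calibration(c)/k=K[c]/' h.py
cat > fit.py <<'E'
from model import *
B=[-.25,-.09,.035];B2=[-.25,.09,.035]
def obs0(o): return [('scene',lambda p:B,(289,186)),('scene',lambda p:B2,(300.5,229.5)),('scene',lambda p:G(p,(0,0,.037)),(281.7,190)),
('scene',lambda p:G(p,(.05,-.02,0)),(265.7,193.3)),('scene',lambda p:G(p,(.05,.095,0)),(272.3,222.3)),('scene',lambda p:G(p,(-.02,.095,0)),(292.7,219.3)),
('scene',lambda p:grip(p[5]),(242,210)),
('side',lambda p:B2,(202.8,201.2)),('side',lambda p:B,(224.8,251.2)),('side',lambda p:G(p,(0,0,.037)),(228.8,224)),
('side',lambda p:G(p,(-.02,.095,0)),(212.8,204)),('side',lambda p:G(p,(.05,.095,0)),(233.2,196)),('side',lambda p:G(p,(.05,-.02,0)),(248,232)),
('wrist',lambda p:grip(p[5]),(100.7,143.9)),('wrist',lambda p:cf([0,0,.03]),(186,102)),('wrist',lambda p:G(p,(0,0,.037)),(182,283)),
('wrist',lambda p:G(p,(.05,-.02,0)),(224,224)),('wrist',lambda p:G(p,(.05,.095,0)),(126,206)),('wrist',lambda p:cf([-.095,-.075,0]),(253,189))]
o=sensors.get_obs(); obs=obs0(o)
def res(p): return np.concatenate([proj(cc,W(p,f(p)),o)[0]-px for cc,f,px in obs])
best=None
for y in np.arange(-3,3.2,.7):
  for q in (-2,0,2):
    r=least_squares(res,[.6,.1,y,-.19,-.04,q],loss='soft_l1',f_scale=2,max_nfev=60)
    if best is None or r.cost<best.cost: best=r
p=best.x; print(best.cost,np.round(p,4)); print(np.round(res(p).reshape(-1,2),1).tolist())
np.save('p.npy',p)
for n,X in [('crank',cf([0,0,0])),('grip',grip(p[5])),('knob',G(p,(0,0,.037))),('open',G(p,(0,.075,.037))),('hopedge',[.03,0,.304]),('hopL',[.03,-.1,.304])]: print(n,np.round(W(p,X),4))
E
python3 fit.py
```

```text
109.81879002282919 [ 0.5783  0.0881  1.2298 -0.2055 -0.0372  4.1226]
[[-1.2, -1.9], [-1.2, -1.3], [-1.8, -1.1], [-1.5, -1.6], [-1.8, -1.7], [-1.8, -1.8], [-2.9, -1.4], [-0.1, -1.4], [-2.0, 1.0], [0.3, 0.9], [-0.1, -0.8], [0.9, -0.9], [-0.1, -3.6], [11.4, -2.3], [-3.7, 13.1], [1.6, -0.8], [-7.1, 11.9], [-1.6, 1.0], [-1.8, -1.1]]
crank [[0.5783 0.0881 0.131 ]]
grip [[0.517  0.0522 0.1552]]
knob [[ 0.5446 -0.1181  0.098 ]]
open [[ 0.4739 -0.093   0.098 ]]
hopedge [[0.5883 0.1163 0.304 ]]
hopL [[0.6825 0.0829 0.304 ]]
```

```bash
python3 - <<'E'
from model import *
def back(c,px,z):
    f=lambda v: proj(c,[v[0],v[1],z])[0]-px
    return least_squares(f,[.5,0]).x
print('spice',back('side',(252,259),.085),back('scene',(267,166),.085)); print('tumbler',back('scene',(240,250),.09),back('side',(255,157),.09)); print('bowl',back('scene',(202,265),.05))
p=np.load('p.npy')
for n,X in [('spice',back('side',(252,259),.085))]:
  print(Ro.from_euler('z',-p[2]).apply([X[0]-p[0],X[1]-p[1],0]))
E
python3 -m inch '[[[-0.04,-0.027,0,0,0,0.11,-1],[-0.08,-0.054,0.02,0,0,0.22,-1],[-0.118,-0.080,0.04,0,0,0.34,-1],[-0.118,-0.080,0.06,0,0,0.34,-1],[-0.118,-0.080,0.06,0,0,0.34,-1],[-0.118,-0.080,0.06,0,0,0.34,-1]]]'
python3 - <<'E'
from h import *
o,im=snap('wrist','w1.png'); print(o['position'],o['ee_rot'],o['clock'],o['joint_pos'])
for n in ['gate','lever_knob','crank_knob','crank_face']: print(n,[(d['pixel'],d['conf']) for d in spotter.look_for(n,'wrist')[:2]])
from model import *
p=np.load('p.npy'); print(proj('wrist',W(p,[G(p,(0,0,.052)),G(p,(0,.075,0)),G(p,(.05,.095,0)),G(p,(-.02,.095,0)),G(p,(.05,-.02,0)),cf([0,0,.03]),grip(p[5])]),o))
E
```

```text
spice [ 0.66147952 -0.13291869] [ 0.65659318 -0.13292515]
tumbler [0.41864016 0.10416241] [0.42822081 0.08609494]
bowl [0.44796397 0.22581998]
[-0.18044406 -0.1523272   0.        ]
clock: 2.7
position: [0.5455, -0.117, 0.1889]
ee_rot: [0.816, 0.578, 0.0, -0.0]
ft_force: [-0.7, -0.4, 0.0]
grip_width: 1.002
grasp_force: 0.0
[ 0.5455314  -0.11700272  0.18886644] [ 8.16051926e-01  5.77978521e-01  2.60273642e-04 -1.26819781e-04] 2.7 [ 0.10194342  0.22491983  0.03183276  1.72363466 -0.00821844  1.19295148
 -0.20229218]
gate [([218.1, 179.1], 0.72)]
lever_knob [([252.0, 208.0], 0.82)]
crank_knob [([208.0, 98.0], 0.54)]
crank_face [([187.3, 23.0], 0.65)]
[[ 252.66116085  214.72867351]
 [ 173.70766798  192.8986928 ]
 [ 146.12955238  139.62268449]
 [ 154.89921829  212.36596367]
 [ 275.35796168  140.01275088]
 [ 161.35110634 -171.17200478]
 [  69.13883462  -57.3076188 ]]
```

View pics/w1.png

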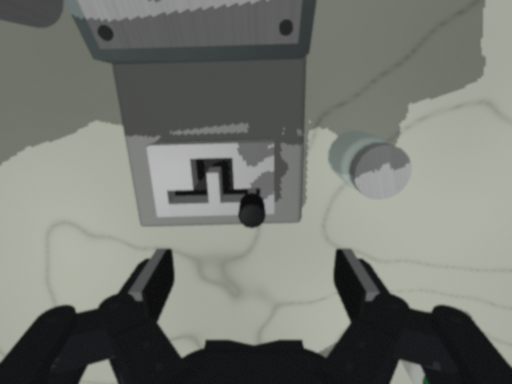

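The picture shows the knob (top at 252,215), the gate block with corners (148,144), (275,141) and (155,217), and the spice jar clear at (375,165). I'll refit with these.

```bash
cat > fit2.py <<'E'
from model import *
o=sensors.get_obs()
p0=np.load('p.npy')
obs=[(lambda p:G(p,(.05,.095,0)),(148,144.5)),(lambda p:G(p,(.05,-.02,0)),(275,141)),(lambda p:G(p,(-.02,.095,0)),(155.5,217)),(lambda p:G(p,(0,0,.052)),(252,214)),
(lambda p:[-.25,.09,.035],(141,224.5)),(lambda p:[-.25,-.09,.035],(300.5,220.5))]
def res(p): return np.concatenate([np.concatenate([proj('wrist',W(p,f(p)),o)[0]-px for f,px in obs]),5*(p[3:]-p0[3:])/.01*.3, (p[:2]-p0[:2])/.01])
r=least_squares(res,p0); p=r.x; print(np.round(p,4)); print(np.round(r.fun[:12].reshape(-1,2),1).tolist()); np.save('p2.npy',p)
R=Ro.from_quat(o['ee_rot'])
for n,v in [('knob',(0,0,.037)),('a',(0,.025,.037)),('b',(.03,.025,.037)),('c',(.03,.05,.037)),('d',(0,.05,.037)),('e',(0,.075,.037))]:
    X=W(p,G(p,v))[0]; print(n,X.round(4),R.inv().apply(X-o['position']).round(4))
print('dy in tool',R.inv().apply(Ro.from_euler('z',p[2]).apply([0,1,0])).round(4))
E
python3 fit2.py
```

```text
[ 0.5746  0.0906  1.2585 -0.209  -0.0367  4.1226]
[[-2.2, -0.6], [-0.6, -0.4], [1.1, -1.1], [1.5, 1.9], [-3.0, 0.4], [3.1, 0.3]]
knob [ 0.5453 -0.1195  0.098 ] [-0.0025  0.0001  0.0911]
a [ 0.5215 -0.1119  0.098 ] [-0.0031 -0.0249  0.0911]
b [ 0.5307 -0.0833  0.098 ] [ 0.0269 -0.0256  0.0911]
c [ 0.5069 -0.0756  0.098 ] [ 0.0262 -0.0506  0.0911]
d [ 0.4977 -0.1042  0.098 ] [-0.0038 -0.0498  0.0911]
e [ 0.4739 -0.0965  0.098 ] [-0.0044 -0.0748  0.091 ]
dy in tool [-0.0261 -0.9997 -0.0013]
```

```bash
python3 -m inch '[[[-0.003,0,0.04,0,0,-0.026,-1],[-0.003,0,0.08,0,0,-0.026,-1],[-0.003,0,0.088,0,0,-0.026,-1],[-0.003,0,0.088,0,0,-0.026,-1],[-0.003,0,0.088,0,0,-0.026,1],[-0.003,0,0.088,0,0,-0.026,1],[-0.003,0,0.088,0,0,-0.026,1],[-0.003,0,0.088,0,0,-0.026,1],[-0.003,0,0.088,0,0,-0.026,1],[-0.003,0,0.088,0,0,-0.026,1]]]' 30
```

```text
clock: 3.95
position: [0.5444, -0.1209, 0.1011]
ee_rot: [0.809, 0.588, 0.0, 0.0]
ft_force: [-1.0, 0.2, 6.5]
grip_width: 0.249
grasp_force: 30.2
```

```bash
python3 -m inch '[[[0,-0.012,0,0,0,0,1],[0,-0.025,0,0,0,0,1],[0,-0.025,0,0,0,0,1],[0.015,-0.025,0,0,0,0,1],[0.03,-0.025,0,0,0,0,1],[0.03,-0.025,0,0,0,0,1]]]'
```

```text
clock: 4.55
position: [0.5307, -0.0824, 0.101]
ee_rot: [0.808, 0.589, 0.001, 0.0]
ft_force: [-1.0, 1.4, 6.9]
grip_width: 0.244
grasp_force: 30.2
```

```bash
python3 -m inch '[[[0,-0.012,0,0,0,0,1],[0,-0.025,0,0,0,0,1],[0,-0.025,0,0,0,0,1],[-0.015,-0.025,0,0,0,0,1],[-0.03,-0.025,0,0,0,0,1],[-0.03,-0.025,0,0,0,0,1],[-0.03,-0.037,0,0,0,0,1],[-0.03,-0.05,0,0,0,0,1],[-0.03,-0.05,0,0,0,0,1],[-0.03,-0.05,0,0,0,0,1]]]'
```

```text
clock: 5.55
position: [0.4716, -0.0974, 0.1006]
ee_rot: [0.809, 0.588, -0.0, 0.0]
ft_force: [-0.7, -1.4, 5.7]
grip_width: 0.243
grasp_force: 30.3
```

```bash
python3 -m inch '[[[0,0,0,0,0,0,-1],[0,0,0,0,0,0,-1],[0,0,0,0,0,0,-1],[0,0,0,0,0,0,-1],[0,0,-0.04,0,0,0,-1],[0,0,-0.08,0,0,0,-1],[0,0,-0.12,0,0,0,-1],[0,0,-0.142,0,0,0,-1]]]'; python3 -m inch '[[[0.02,0.01,0,0,0.12,0,-1],[0.04,0.02,0,0,0.24,0,-1],[0.065,0.03,0,0,0.36,0,-1],[0.09,0.04,0,0,0.48,0,-1],[0.1085,0.04,0,0,0.611,0,-1],[0.1085,0.04,0,0,0.611,0,-1],[0.1085,0.04,0,0,0.611,0,-1]]]'
python3 - <<'E'
from model import *
o,im=snap('wrist','w2.png'); print(o['position'],o['clock'],o['joint_pos'])
p=np.load('p2.npy'); R=Ro.from_quat(o['ee_rot']).as_matrix(); M=Ro.from_euler('z',p[2]).as_matrix()@F; print((M.T@R).round(3))
for n in ['crank_knob','crank_face']: print(n,[(d['pixel'],d['conf']) for d in spotter.look_for(n,'wrist')[:2]])
print(proj('wrist',W(p,[G(p,(0,.075,.052)),cf([0,0,.03]),cf([-.095,-.075,0]),cf([-.095,.075,0]),cf([.095,-.075,0]),cf([.095,.075,0]),grip(p[5],.071)]),o).round(1).tolist())
E
```

```text
clock: 6.35
position: [0.4734, -0.0977, 0.2456]
ee_rot: [0.809, 0.588, 0.001, 0.001]
ft_force: [0.3, -0.1, 0.1]
grip_width: 0.996
grasp_force: 0.0
clock: 7.05
position: [0.5437, -0.0076, 0.2417]
ee_rot: [0.772, 0.561, 0.242, -0.176]
ft_force: [-0.9, 0.3, -0.2]
grip_width: 0.997
grasp_force: 0.0
[ 0.54373675 -0.00760896  0.24172205] 7.05 [ 0.21602512  0.14923318  0.06447002  1.82515675 -0.66128793  1.2266319
  0.21413743]
[[ 1.    -0.003 -0.004]
 [-0.003 -1.    -0.   ]
 [-0.004  0.    -1.   ]]
crank_knob [([214.9, 193.8], 0.63)]
crank_face [([249.6, 156.0], 0.61)]
[[207.6, 401.6], [252.3, 170.9], [320.7, 247.5], [184.8, 247.9], [337.1, 57.3], [166.8, 57.8], [194.3, 221.8]]
```

View pics/w2.png

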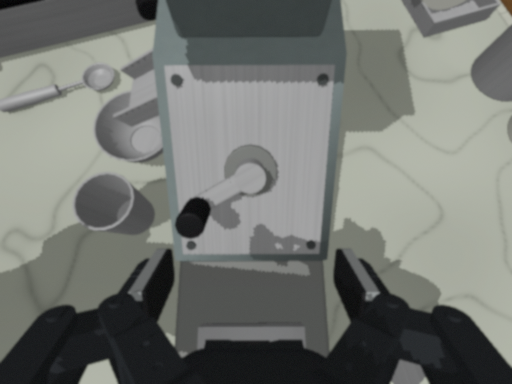

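The crank is seen from straight on: hub top (253,180), grip end (190,222), plate top corners (165,66) and (334,66). That is about 9 px below the prediction, so I'll refit.

```bash
cat > fit3.py <<'E'
from model import *
o=sensors.get_obs(); p0=np.load('p2.npy')
obs=[(lambda p:cf([0,0,.03]),(253,180)),(lambda p:cf([.095,.075,0]),(165,66)),(lambda p:cf([.095,-.075,0]),(334,66)),(lambda p:grip(p[5],.071),(189.5,223))]
def res(p): return np.concatenate([np.concatenate([proj('wrist',W(p,f(p)),o)[0]-px for f,px in obs]),[(p[2]-p0[2])/.01]])
r=least_squares(res,p0[[0,1,2,3,4,5]]); p=r.x; print(np.round(p,4),p[5]-2*np.pi); print(np.round(r.fun[:8].reshape(-1,2),1).tolist()); np.save('p3.npy',p)
print('shift in disp axes',Ro.from_euler('z',-p0[2]).apply([p[0]-p0[0],p[1]-p0[1],0]))
M=Ro.from_euler('z',p[2]).as_matrix()@F; R=Ro.from_quat(o['ee_rot']).as_matrix()
print((M.T@R).round(3))
for h in (.051,):
  X=W(p,grip(p[5],h))[0]; print('grip',X.round(4),'in tool',(R.T@(X-o['position'])).round(4))
print('centre in tool',(R.T@(W(p,cf([0,0,.051]))[0]-o['position'])).round(4))
E
python3 fit3.py
```

```text
[ 0.5726  0.0846  1.2709 -0.2082 -0.0367  4.2751] -2.0080683273065887
[[-0.9, -0.7], [0.2, 0.7], [1.9, -1.0], [-1.0, 0.6]]
shift in disp axes [-6.30459234e-03  1.92556988e-05  0.00000000e+00]
[[ 1.    -0.01  -0.002]
 [-0.01  -1.    -0.009]
 [-0.002  0.009 -1.   ]]
grip [0.5107 0.0531 0.1594] in tool [-0.0095 -0.0505  0.0952]
centre in tool [ 0.0143 -0.0009  0.0955]
```

```bash
python3 -m inch '[[[-0.0095,-0.02,0,0,0,0.14,-1],[-0.0095,-0.04,0.01,0,0,0.28,-1],[-0.0095,-0.0505,0.02,0,0,0.42,-1],[-0.0095,-0.0505,0.035,0,0,0.56,-1],[-0.0095,-0.0505,0.035,0,0,0.7,-1],[-0.0095,-0.0505,0.035,0,0,0.84,-1],[-0.0095,-0.0505,0.035,0,0,0.98,-1],[-0.0095,-0.0505,0.035,0,0,1.05,-1],[-0.0095,-0.0505,0.035,0,0,1.05,-1]]]'
cat > chk.py <<'E'
import sys
from model import *
o,im=snap('wrist',sys.argv[1]); p=np.load('p3.npy'); R=Ro.from_quat(o['ee_rot']).as_matrix(); print(o['joint_pos'].round(2))
X=W(p,grip(p[5]))[0]; C=W(p,cf([0,0,.051]))[0]
print('grip in tool',(R.T@(X-o['position'])).round(4),'centre',(R.T@(C-o['position'])).round(4))
M=Ro.from_euler('z',p[2]).as_matrix()@F; f=M.T@(o['position']-W(p,cf([0,0,0]))[0]); print('tcp in face',f.round(4),'r,q',np.hypot(f[0],f[1]),np.arctan2(-f[1],f[0]))
print('px grip top, foot, hub',proj('wrist',W(p,[grip(p[5],.071),grip(p[5],.031),cf([0,0,.03])]),o).round(1).tolist())
E
python3 chk.py w3.png
```

```text
clock: 8.1
position: [0.5001, 0.0207, 0.2088]
ee_rot: [0.949, 0.099, 0.122, -0.274]
ft_force: [0.7, -0.9, -0.1]
grip_width: 1.001
grasp_force: 0.0
[ 0.17  0.07  0.08  1.99 -0.69  1.14 -0.8 ]
grip in tool [-0.0001  0.0003  0.06  ] centre [0.0547 0.0043 0.0604]
tcp in face [-0.0229  0.0504  0.111 ] r,q 0.055320963284953464 -1.997857826529386
px grip top, foot, hub [[253.9, 233.5], [253.6, 210.4], [259.1, 139.6]]
```

View pics/w3.png

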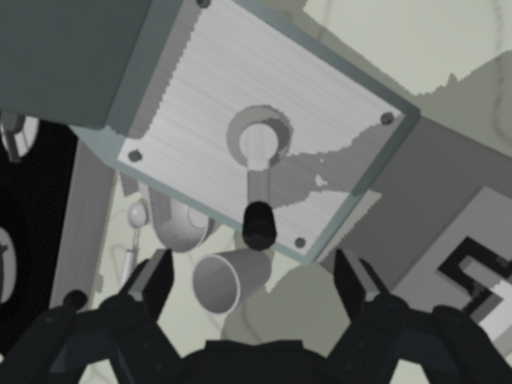

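The grip is at (259,234)/(258,208) between the open fingers, about 3 mm towards tool +y; the hub is at (259,142). I'll close on it.

```bash
python3 -m inch '[[[0,0.003,0.03,0,0,0,-1],[0,0.003,0.056,0,0,0,-1],[0,0.003,0.056,0,0,0,-1],[0,0.003,0.056,0,0,0,1],[0,0.003,0.056,0,0,0,1],[0,0.003,0.056,0,0,0,1],[0,0.003,0.056,0,0,0,1],[0,0.003,0.056,0,0,0,1],[0,0.003,0.056,0,0,0,1]]]' 40; python3 chk.py w4.png; python3 - <<'E'
import numpy as np
for half,a0 in (('A',np.pi),('B',0)):
  pass
a=np.pi+np.arange(1,11)*np.pi/10
print((.055+.055*np.cos(a)).round(4),(.055*np.sin(a)).round(4))
E
```

```text
clock: 9.05
position: [0.511, 0.048, 0.1615]
ee_rot: [0.949, 0.098, 0.123, -0.275]
ft_force: [-3.0, -3.3, 5.5]
grip_width: 0.272
grasp_force: 38.9
[ 0.14  0.14  0.05  2.03 -0.74  1.03 -0.77]
grip in tool [-0.0002 -0.0033  0.0045] centre [0.0546 0.0007 0.0049]
tcp in face [-0.026   0.0481  0.0555] r,q 0.054670309028543015 -2.0669451451892824
px grip top, foot, hub [[246.4, 289.0], [247.7, 246.1], [254.4, 154.4]]
[0.0027 0.0105 0.0227 0.038  0.055  0.072  0.0873 0.0995 0.1073 0.11  ] [-0.017  -0.0323 -0.0445 -0.0523 -0.055  -0.0523 -0.0445 -0.0323 -0.017
 -0.    ]
```

```bash
python3 -m inch '[[[0.0007,-0.0086,0,0,0,0,1],[0.0027,-0.017,0,0,0,0,1],[0.006,-0.025,0,0,0,0,1],[0.0105,-0.0323,0,0,0,0,1],[0.016,-0.0389,0,0,0,0,1],[0.0227,-0.0445,0,0,0,0,1],[0.03,-0.049,0,0,0,0,1],[0.038,-0.0523,0,0,0,0,1],[0.0464,-0.0543,0,0,0,0,1],[0.055,-0.055,0,0,0,0,1]]]' 60; python3 chk.py w5.png
```

```text
clock: 10.1
position: [0.5494, 0.1004, 0.2047]
ee_rot: [0.949, 0.098, 0.122, -0.275]
ft_force: [-2.2, -4.9, 4.1]
grip_width: 0.268
grasp_force: 58.6
[ 0.06  0.14  0.    1.92 -0.7   1.04 -0.94]
grip in tool [-0.0554  0.0519  0.0045] centre [-0.0006  0.0559  0.0049]
tcp in face [0.049  0.0268 0.0557] r,q 0.05588135078609142 -0.5001030149717494
px grip top, foot, hub [[352.9, 377.8], [332.1, 320.4], [346.1, 245.4]]
```

```bash
python3 -m inch '[[[0.0086,0.0007,0,0,0,0,1],[0.017,0.0027,0,0,0,0,1],[0.025,0.006,0,0,0,0,1],[0.0323,0.0105,0,0,0,0,1],[0.0389,0.016,0,0,0,0,1],[0.0445,0.0227,0,0,0,0,1],[0.049,0.03,0,0,0,0,1],[0.0523,0.038,0,0,0,0,1],[0.0543,0.0464,0,0,0,0,1],[0.055,0.055,0,0,0,0,1]]]'; python3 chk.py w6.png
```

```text
clock: 11.15
position: [0.6157, 0.0612, 0.1929]
ee_rot: [0.949, 0.098, 0.123, -0.275]
ft_force: [-2.8, -2.1, 5.9]
grip_width: 0.265
grasp_force: 59.0
[ 0.1   0.3   0.03  1.75 -0.71  1.08 -0.89]
grip in tool [-0.1104 -0.0033  0.0043] centre [-0.0555  0.0007  0.0047]
tcp in face [ 0.0277 -0.0481  0.0562] r,q 0.05548682921973304 1.048904090044662
px grip top, foot, hub [[247.8, 447.9], [248.7, 382.0], [254.2, 319.0]]
```

Smooth. Next comes the lower half (B), then two more full turns in half-turn calls.

```bash
python3 -m inch '[[[-0.0027,0.017,0,0,0,0,1],[-0.0105,0.0323,0,0,0,0,1],[-0.0227,0.0445,0,0,0,0,1],[-0.038,0.0523,0,0,0,0,1],[-0.055,0.055,0,0,0,0,1],[-0.072,0.0523,0,0,0,0,1],[-0.0873,0.0445,0,0,0,0,1],[-0.0995,0.0323,0,0,0,0,1],[-0.1073,0.017,0,0,0,0,1],[-0.11,0,0,0,0,0,1]]]'; python3 chk.py w7.png
```

```text
clock: 12.2
position: [0.5109, 0.0476, 0.1614]
ee_rot: [0.949, 0.097, 0.123, -0.274]
ft_force: [10.6, -1.1, 1.9]
grip_width: 0.265
grasp_force: 58.8
[ 0.16  0.14  0.03  2.03 -0.73  1.02 -0.77]
grip in tool [-0.     -0.0037  0.0046] centre [0.0548 0.0002 0.0052]
tcp in face [-0.0265  0.0481  0.0556] r,q 0.05487238984986354 -2.0741715151785973
px grip top, foot, hub [[245.6, 288.4], [247.0, 245.7], [253.5, 154.0]]
```

```bash
python3 -m inch '[[[0.0027,-0.017,0,0,0,0,1],[0.0105,-0.0323,0,0,0,0,1],[0.0227,-0.0445,0,0,0,0,1],[0.038,-0.0523,0,0,0,0,1],[0.055,-0.055,0,0,0,0,1],[0.072,-0.0523,0,0,0,0,1],[0.0873,-0.0445,0,0,0,0,1],[0.0995,-0.0323,0,0,0,0,1],[0.1073,-0.017,0,0,0,0,1],[0.11,0,0,0,0,0,1]]]'; python3 -m inch '[[[-0.0027,0.017,0,0,0,0,1],[-0.0105,0.0323,0,0,0,0,1],[-0.0227,0.0445,0,0,0,0,1],[-0.038,0.0523,0,0,0,0,1],[-0.055,0.055,0,0,0,0,1],[-0.072,0.0523,0,0,0,0,1],[-0.0873,0.0445,0,0,0,0,1],[-0.0995,0.0323,0,0,0,0,1],[-0.1073,0.017,0,0,0,0,1],[-0.11,0,0,0,0,0,1]]]'
```

```text
clock: 13.25
position: [0.6159, 0.0613, 0.1928]
ee_rot: [0.948, 0.099, 0.122, -0.275]
ft_force: [-8.9, -3.4, 6.6]
grip_width: 0.263
grasp_force: 59.8
clock: 14.25
position: [0.5109, 0.0475, 0.1613]
ee_rot: [0.949, 0.097, 0.123, -0.274]
ft_force: [8.1, -1.9, 2.0]
grip_width: 0.262
grasp_force: 59.2
```

```bash
python3 -m inch '[[[0.0027,-0.017,0,0,0,0,1],[0.0105,-0.0323,0,0,0,0,1],[0.0227,-0.0445,0,0,0,0,1],[0.038,-0.0523,0,0,0,0,1],[0.055,-0.055,0,0,0,0,1],[0.072,-0.0523,0,0,0,0,1],[0.0873,-0.0445,0,0,0,0,1],[0.0995,-0.0323,0,0,0,0,1],[0.1073,-0.017,0,0,0,0,1],[0.11,0,0,0,0,0,1]]]'; python3 -m inch '[[[-0.0027,0.017,0,0,0,0,1],[-0.0105,0.0323,0,0,0,0,1],[-0.0227,0.0445,0,0,0,0,1],[-0.038,0.0523,0,0,0,0,1],[-0.055,0.055,0,0,0,0,1],[-0.072,0.0523,0,0,0,0,1],[-0.0873,0.0445,0,0,0,0,1],[-0.0995,0.0323,0,0,0,0,1],[-0.1073,0.017,0,0,0,0,1],[-0.11,0,0,0,0,0,1]]]'; python3 -m inch '[[[0,0,0,0,0,0,1],[0,0,0,0,0,0,1],[0,0,0,0,0,0,1],[0,0,0,0,0,0,1]]]'
```

```text
clock: 15.25
position: [0.6159, 0.0613, 0.1928]
ee_rot: [0.948, 0.099, 0.122, -0.275]
ft_force: [-8.4, -4.0, 6.8]
grip_width: 0.264
grasp_force: 60.0
clock: 16.25
position: [0.5109, 0.0475, 0.1613]
ee_rot: [0.949, 0.097, 0.123, -0.274]
ft_force: [8.9, -2.2, 1.2]
grip_width: 0.261
grasp_force: 59.4
clock: 16.65
position: [0.511, 0.0479, 0.1615]
ee_rot: [0.949, 0.098, 0.123, -0.275]
ft_force: [-3.6, -4.4, 7.8]
grip_width: 0.262
grasp_force: 60.0
```

```bash
python3 -m inch '[[[0,0,0,0,0,0,-1],[0,0,0,0,0,0,-1],[0,0,0,0,0,0,-1],[0,0,0,0,0,0,-1],[0,-0.001,-0.02,0,0,0,-1],[0,-0.003,-0.04,0,0,0,-1],[0,-0.003,-0.056,0,0,0,-1],[0,-0.003,-0.056,0,0,0,-1],[0,-0.003,-0.056,0,0,0,-1]]]'; python3 - <<'E'
from h import *
o,im=snap('wrist'); s=snap('scene')[1]
a=cv2.imread('pics/w3.png'); b=cv2.imread('pics/scene0.png')
out=np.zeros((600,800,3),np.uint8)
for j,(w,sc) in enumerate([(a,b),(im,s)]):
    out[:300,j*400:j*400+400]=cv2.resize(w,(400,300)); out[300:600,j*400:j*400+400]=cv2.resize(sc[160:280,170:330],(400,300))
cv2.imwrite('pics/cmp.png',out)
E
```

```text
clock: 17.55
position: [0.5, 0.0207, 0.2078]
ee_rot: [0.949, 0.098, 0.122, -0.275]
ft_force: [-0.4, -0.0, 0.6]
grip_width: 1.002
grasp_force: 0.0
```

View pics/cmp.png

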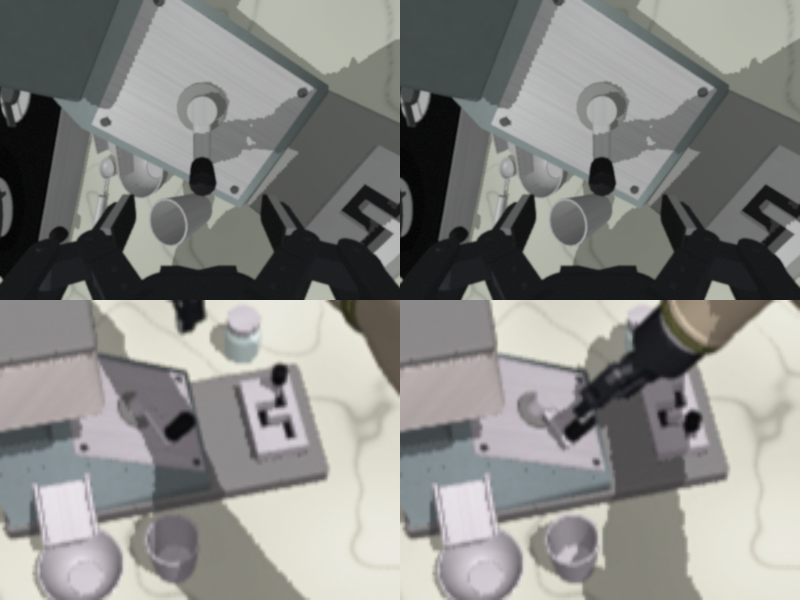

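The before and after pictures match: the grip is at (202,178) in both, the lever knob is at the open end (692,420), and the bowl and tumbler haven't moved. I'll back off and hand in.

```bash
python3 -m inch '[[[0,0,-0.03,0,0,0,-1],[0,0,-0.06,0,0,0,-1],[0,0,-0.06,0,0,0,-1],[0,0,-0.06,0,0,0,-1]]]'; python3 -c "
from h import *
print(order.hand_in())"
```

```text
clock: 18.05
position: [0.4894, -0.0119, 0.2568]
ee_rot: [0.949, 0.098, 0.122, -0.275]
ft_force: [0.8, -0.3, -0.4]
grip_width: 1.002
grasp_force: 0.0
the job is handed in; nothing more can be done
None
```

I moved the lever fully into the open slot, turned the crank three full turns clockwise with its grip back where it started, let go and handed the job in at 18 s; no verdict came back, and the last pictures showed the bowl and tumbler undisturbed.

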